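Check the laser micrometer with its master ball

TASK

Check the two-headed laser micrometer with its master ball: while the gauge is still empty, press the white key (zero), then the blue key (ball program), then the green key (start) on the control box, each fully down and let up again before the next, and then leave the keys alone. Take the small aluminium tray by its upright black grip, lift it out of its nest and carry it so level that the loose steel ball never leaves its pocket, without touching the gauge or disturbing the other things on the bench. Finish holding the tray in the air, level and still, with the whole ball in the beam: centred on the two glass windows and about midway between the heads; do not put it down or let go.

Things in the scene. Friction and masses are not known exactly. Their poses are not given: they have to be found in the camera images.
- control_box: grey control box fixed to the bench: 122 mm (x) by 166 mm (y), 31 mm high at its aluminium key panel; a sloping dark display along its far (+x) edge rises to 65 mm. Origin: centre of its underside. Three round spring keys, 24 mm across, stand in a row at x = -22 mm: white at y = +46 mm (left), blue at y = 0, green at y = -46 mm (right)
- key_white_top (a point): centre of the top of the white key when up, 53 mm above the bench; it goes down with the key
- key_blue_top (a point): centre of the top of the blue key, like the white one
- key_green_top (a point): centre of the top of the green key, like the white one
- key_white (a joint): travel of the white key straight down in m: 0 up, 0.006 fully down; its spring starts at 1.5 N and takes 5 N fully down, and brings it up again
- key_blue (a joint): travel of the blue key, like the white one
- key_green (a joint): travel of the green key, like the white one
- nest: flat black plastic nest for the tray, fixed to the bench: 156 mm (x) by 66 mm (y), floor 6 mm above the bench, low walls up to 15 mm above the bench with about 3 mm of play round the tray. Origin: centre of its underside; x along its length.
- tray: loose aluminium tray lying in the nest, 134 mm (x) by 44 mm (y), 0.16 kg, rim 9 mm high. Origin: centre of its underside; z up. The ball's white pocket ring lies at x = +45 mm; an upright black grip, 30 mm (x) by 12 mm thick (y), stands at x = -45 mm and ends 62 mm above the underside: pinch it across its thickness from above
- grip (a point): middle of the upright grip where the fingers should take it: tray frame x = -45 mm, y = 0, z = 45 mm (17 mm below the top of the grip); it turns with the tray
- pocket (a point): centre of the pocket's floor: tray frame x = +45 mm, y = 0, z = 5 mm. The ring is 36 mm across outside, 26 mm inside, only 3.5 mm high: the ball (centre 12.5 mm above this point) can roll about 4 mm each way and leaves the pocket when tipped by about 40 degrees, or less if jerked
- ball_center (a point): centre of the loose steel master ball, 25 mm in diameter, about 64 g, lying in the pocket of the tray
- gauge: laser micrometer fixed to the bench: bed plate 94 by 206 mm (x, y), 12 mm thick, and two grey heads 72 by 44 mm, tops 122 mm above the bench, 110 mm free between them (y = -55 to +55 mm), open to front, back and above. Origin: on the bench, 30 mm on the near side (-x) of the windows' line; all lies from x = -17 to +88 mm. y points from head to head
- beam (a point): point midway between the centres of the two glass windows (45 mm square, on the inner faces of the heads), 75 mm above the bench, axes as the gauge: the beam runs along y; the ball's centre must come here
- lead_holder: slim post fixed at the left of the bench that holds the plug of a hanging black lead, 200 mm high, foot 50 by 44 mm, plug 34 mm long pointing right (-y); keep clear of it. Origin under the post
- plug_gauge: loose steel plug gauge, 122 mm long, 22 mm wide, 19 mm high, lying beside the nest; leave alone. Origin under its centre
- bearing: loose ball bearing, 42 mm across, 13 mm high, lying beside the nest; leave alone. Origin under its centre
- hex_key: loose black hex key, 44 by 94 mm, 8 mm high, lying in front of the gauge; leave alone. Origin under its centre
- shift_log: loose dark red notebook, 146 by 100 mm, 11 mm high, at the right of the bench; leave alone. Origin under its centre
- marker: loose marker, 130 mm long, 17 mm thick, lying on the notebook; leave alone. Origin under its centre
- grease_tin: loose white tin with blue lid, 65 mm across, 33 mm high, at the right of the bench; leave alone. Origin under its centre

How it is judged:
By the outcome, as a careful person would: the job done as asked, in the order asked, and still so for the second after the job is handed in, while the arm keeps its last pose, push and grip.
It also fails if it takes over 64 s, if anything falls off the work surface, if the arm or the gripper's body presses on something with over 40 N, if the wrist force passes 120 N, or if a joint passes its speed limit or range.

ROBOT

A 6-joint arm with a two-finger parallel gripper is mounted at the origin on a cart in front of the work surface, level with it; the furniture and walls round the work are solid. World frame = base frame: x ahead of the robot, y to its left, z up, the work surface at z = 0. Lengths are in mm, angles in rad, forces in N, time in s.
With the tool pointing down it reaches from about 275 to 1000 mm from the base axis. Payload 8.4 kg.
Tool frame: the origin (TCP) lies between the finger pads; the fingertips stand 22 mm ahead of it and the grasp point (between the pads) lies 3 mm ahead of it (r.nose_length is the z of the fingertips in the tool frame, in mm); z points along the fingers, y is the line along which they close (so a half turn about z gives the same grasp; the last joint's range is limited). The gripper opens to 85 mm and grips with 20 to 120 N. Pads are 22 mm wide; open, the fingers measure 114 mm over their backs; the gripper's body (76 mm by 85 mm) begins 54 mm behind the grasp point. The pads swing forward as they close: fully open they stand 13 mm farther back than shut.
Start: joints at [-1.315, 0.353, 1.633, -0, 1.155, -0.002], TCP at [159.345, -604.349, 253.281] pointing down, gripper open.
Joint ranges: [-2.63, 2.63], [-0.92, 2.1], [0.06, 2.66], [-1.3, 4.44], [0, 2.69], [-3.02, 3.02]. Speed limits (rad/s): [2.22, 2.22, 2.79, 3.14, 3.14, 3.14].

INTERFACE

Orientations are given as [roll, pitch, yaw] about the fixed x, y, z axes, in that order (R = Rz(yaw) Ry(pitch) Rx(roll)).
In Python, from rig import r, camrig, monitor, workorder gives the robot as it stands (r), with the cameras (camrig), the readings (monitor) and the job (workorder).
- The arm moves only by the tool inch_along, called as name(argument=value, ...) on one line, values as JSON. Schema: {"type":"object","properties":{"moves":{"type":"object","properties":{"rx":{"type":"array","items":{"type":"number"},"minItems":1,"maxItems":5},"ry":{"type":"array","items":{"type":"number"},"minItems":1,"maxItems":5},"rz":{"type":"array","items":{"type":"number"},"minItems":1,"maxItems":5},"sx":{"type":"array","items":{"type":"number"},"minItems":1,"maxItems":5},"sy":{"type":"array","items":{"type":"number"},"minItems":1,"maxItems":5},"sz":{"type":"array","items":{"type":"number"},"minItems":1,"maxItems":5},"jaw":{"type":"array","items":{"type":"number"},"minItems":1,"maxItems":5}},"additionalProperties":false,"required":["rx","ry","rz","sx","sy","sz","jaw"]},"grip_n":{"type":"number"},"only":{"type":"string"},"quiet":{"type":"boolean"},"lines":{"type":"string"}},"required":["moves"],"additionalProperties":false}. moves is an object with one list for each field, all of the same length, 1 to 5, a row being the entries at one place: rx, ry, rz (a rotation vector in a scale on which 1.0 is 2 rad), sx, sy, sz (the shift in fractions of the full range, 1 being 400 mm), jaw (the opening from 0.0 (shut) to 1.0 (fully open)); each row shifts and turns the commanded pose from where the row before left it, along the tool's axes as they then stand; what a row does not reach is not made up. A row lasts 1/12 s, in which the tool goes at most 41.7 mm and 0.125 rad, less where a joint would pass 70% of its speed; a pose out of reach is approached as far as the arm can. The fingers move at their own pace and stop on an object; grip_n is the grip in N (left out, the last holds). Time passes only in rows, so rows that do not move let the fingers close. The tool returns the time, the measured TCP pose, the force, the opening and the grip force at its end. only (a regular expression) keeps the lines of the reply that match it, lines (a string "A,B") keeps lines A to B, and quiet returns only ok. Shift and turn numbers lie between -1 and 1, and a call with a number outside is refused. Input that does not fit is refused with a message, and nothing moves.
- monitor.sense(): the state, without advancing time (a new reading comes with each control period).
- camrig.grab_frame(name): name is "scene" or "top"; returns the picture (384x512x3 uint8, red, green, blue); there is no depth.
- camrig.camera_params(name): a dict with "fx", "fy", "cx", "cy" (pixels), "dist_coeffs" ([k1, k2, p1, p2, k3] as OpenCV has them; the pictures are not rectified), "rvec" (rotation vector, rad) and "tvec" (3), from world to camera coordinates, as OpenCV has them. Camera axes: x right, y down, z forward; pixel columns grow to the right and rows downward; lengths in mm; the calibration is good to about 2 mm. A picture is of the moment at which its call begins. camera_params takes no time and is no camera call.
- workorder.sign_off(): hands the job in; it is judged then, once.
The state is a dict: "clock": time; "qpos": joint angles; "qvel": joint speeds; "joint_efforts": joint torques, N m; "eef_pos": TCP position; "tcp_rot": TCP orientation; "contact_force": force on the tool from outside, world axes, zero at the start; "wrist_torque": the same for the moment, N m; "opening": opening from 0.0 (shut) to 1.0 (fully open); "grasp_force": force on a finger pad.
Only numpy, scipy, OpenCV 4.12 (cv2) and the standard library are available. Lean on these libraries where they do the work, as an engineer would, in place of code of your own. Each camera call takes 0.05 s, during which the arm holds its last target. There are 200 camera calls.

## Working session

There is one attempt and no reset: what is moved stays moved. The work goes in short steps, Python scripts to look and compute and a tool call to move; the robot and the scene stay as the last step left them, time stands still between calls to the robot, and variables do not carry over. Pictures are saved under pics/ and viewed, at most 10 in all, crops included, and the job is handed in when it is done.

```bash
ls; mkdir -p pics
```

Run:
```python
from rig import r, camrig, monitor, workorder
import cv2
for n in("scene","top"):
    cv2.imwrite(f"pics/{n}0.png",camrig.grab_frame(n)[:,:,::-1]); print(camrig.camera_params(n))
print(monitor.sense(), r.nose_length)
```

```text
pics
rig.py
{'fx': 369.7330839828614, 'fy': 369.7330839828614, 'cx': 254.40266987402907, 'cy': 189.23313986522018, 'dist_coeffs': array([-0.11315747,  0.        ,  0.        ,  0.        ,  0.        ]), 'rvec': array([ 2.07954196, -0.57127976,  0.29266258]), 'tvec': array([-529.68800382,  129.55230516, 1337.64117061])}
{'fx': 458.084149800087, 'fy': 458.084149800087, 'cx': 248.68236713816947, 'cy': 192.45617689315827, 'dist_coeffs': array([-0.09797817,  0.        ,  0.        ,  0.        ,  0.        ]), 'rvec': array([ 2.14105778, -2.16624197,  0.13874076]), 'tvec': array([-158.88665454,  516.13479381, 1631.4365218 ])}
{'clock': 0.1, 'qpos': array([-1.31537756e+00,  3.53558198e-01,  1.63407604e+00,  6.62296392e-06,
        1.15520265e+00, -2.38206323e-03]), 'qvel': array([ 0.0005423 , -0.00243004, -0.00225582,  0.00154097, -0.00145697,
        0.00202661]), 'joint_efforts': array([ 1.35150194e-04, -6.06353617e+01, -3.42819750e+01, -4.64206414e-05,
        4.09551096e-03, -4.74116234e-05]), 'eef_pos': array([ 159.25596471, -603.9461807 ,  252.64269724]), 'tcp_rot': array([-3.14034843e+00, -9.01969650e-06,  2.57798147e-01]), 'contact_force': array([ 0.15653801,  0.51696903, -0.07421048]), 'wrist_torque': array([ 0.00114004,  0.01877823, -0.0384539 ]), 'grasp_force': 0.0, 'opening': 1.0012371582721449} 22.0
```

View pics/scene0.png

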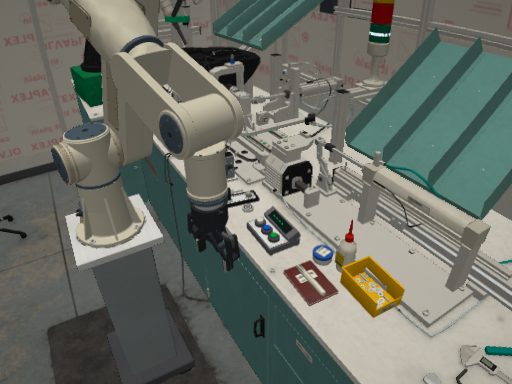

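View pics/top0.png

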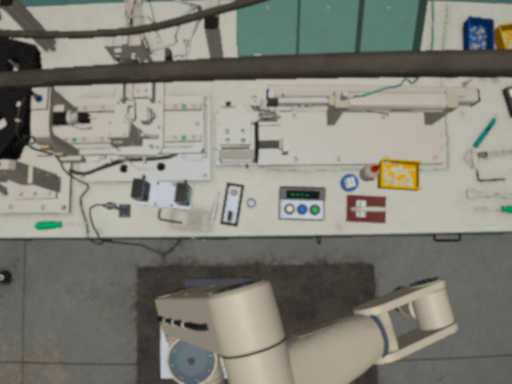

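The scene view shows the arm covering the nest and gauge. The control box is at about (272,228). In the top view the gauge is at about (162,192), the nest and tray at (232,204), the control box at (302,204), the bearing at (251,203), the plug gauge near (213,208) and the lead holder at (120,210).

Run:
```python
import cv2,numpy as np
a=cv2.imread("pics/top0.png"); s=cv2.imread("pics/scene0.png")
c=cv2.resize(a[168:240,100:340],None,fx=3.3,fy=3.3,interpolation=cv2.INTER_CUBIC)
d=cv2.resize(s[150:260,170:330],None,fx=3.2,fy=3.2,interpolation=cv2.INTER_CUBIC)
o=np.zeros((c.shape[0]+d.shape[0],800,3),np.uint8);o[:c.shape[0],:c.shape[1]]=c;o[c.shape[0]:,:d.shape[1]]=d
print(o.shape);cv2.imwrite("pics/c0.png",o)
```

Create h.py:
```python
import cv2,numpy as np
from rig import r, camrig, monitor, workorder
P={n:camrig.camera_params(n) for n in("scene","top")}
def ray(n,uv):
    p=P[n];K=np.array([[p['fx'],0,p['cx']],[0,p['fy'],p['cy']],[0,0,1]])
    R=cv2.Rodrigues(p['rvec'])[0];x=cv2.undistortPoints(np.float64([[uv]]),K,p['dist_coeffs'])[0,0]
    return -R.T@p['tvec'],R.T@np.r_[x,1]
def plane(n,uv,z):
    o,d=ray(n,uv);return o+d*(z-o[2])/d[2]
def tri(us,ut):
    o,d=ray("scene",us);q,e=ray("top",ut);t=np.linalg.lstsq(np.c_[d,-e],q-o,rcond=None)[0]
    a,b=o+d*t[0],q+e*t[1];return (a+b)/2,np.linalg.norm(a-b)
def proj(n,X):
    p=P[n];K=np.array([[p['fx'],0,p['cx']],[0,p['fy'],p['cy']],[0,0,1]])
    return cv2.projectPoints(np.float64([X]),p['rvec'],p['tvec'],K,p['dist_coeffs'])[0][0,0]
def blobs(img,lo,hi,roi,mina=8):
    "centroids in HSV range inside roi (u0,v0,u1,v1)"
    u0,v0,u1,v1=roi;h=cv2.cvtColor(img[v0:v1,u0:u1],cv2.COLOR_RGB2HSV)
    n,_,st,c=cv2.connectedComponentsWithStats(cv2.inRange(h,np.array(lo),np.array(hi)))
    return [(int(st[i,4]),(c[i]+[u0,v0]).round(2).tolist(),st[i,:4].tolist()) for i in range(1,n) if st[i,4]>=mina]
```

```text
(590, 800, 3)
```

View pics/c0.png

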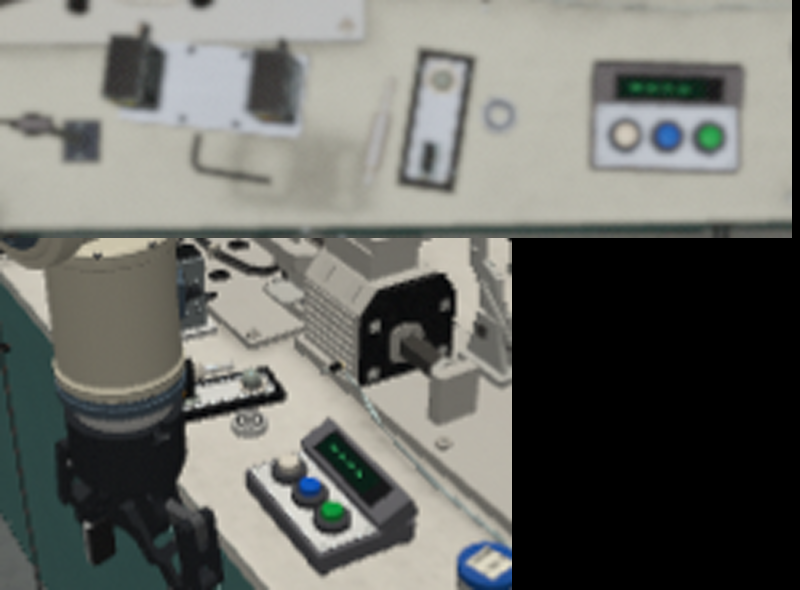

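The crop shows the keys in the top view at about (289,209), (302,209) and (315,209), and in the scene view at about (260,222), (267,228) and (274,235). The tray is tilted a little in yaw, with its ring at the far end (+x) at about (234,192) and its grip at about (230,216).

Run:
```python
from h import *
s=cv2.imread("pics/scene0.png")[:,:,::-1].copy();t=cv2.imread("pics/top0.png")[:,:,::-1].copy()
rs=(245,210,285,250);rt=(278,198,326,222);S={};T={}
for nm,lo,hi in(("blue",(100,120,80),(125,255,255)),("green",(45,100,60),(85,255,255)),("white",(8,20,140),(30,110,255))):
    S[nm]=blobs(s,lo,hi,rs);T[nm]=blobs(t,lo,hi,rt);print(nm,S[nm],T[nm])
    for a in S[nm][:2]:
        for b in T[nm][:2]:print(tri(a[1],b[1]),plane("top",b[1],53),plane("scene",a[1],53))
```

```text
blue [(36, [266.14, 227.39], [18, 15, 7, 6])] [(40, [301.92, 208.8], [21, 8, 7, 7])]
(array([ 451.60572155, -355.92639541,   44.49346389]), np.float64(0.818553301684427)) [ 450.44367958 -354.75755888   53.        ] [ 446.37859897 -365.07087031   53.        ]
green [(15, [276.6, 217.8], [28, 4, 8, 8]), (41, [273.15, 235.1], [25, 22, 8, 7])] [(39, [314.72, 209.05], [34, 8, 7, 7])]
(array([ 453.07854647, -397.57503839,  109.3112432 ]), np.float64(20.892676862705592)) [ 448.96262753 -400.69389383   53.        ] [ 504.90128215 -339.02208398   53.        ]
(array([ 450.06619127, -402.08889161,   44.43081218]), np.float64(0.6972666503510969)) [ 448.96262753 -400.69389383   53.        ] [ 444.75680982 -410.77619283   53.        ]
white [(444, [252.5, 229.71], [0, 0, 22, 40]), (28, [282.0, 212.0], [33, 0, 7, 7])] [(38, [289.16, 208.21], [8, 7, 7, 7])]
(array([ 443.65549182, -306.96898001,    7.46740045]), np.float64(29.938548770299487)) [ 453.13312621 -309.06865755   53.        ] [ 401.46531755 -352.05905748   53.        ]
(array([ 486.39787728, -327.56225968,   71.75620733]), np.float64(80.20310794335457)) [ 453.13312621 -309.06865755   53.        ] [ 539.55607366 -320.68520621   53.        ]
```

Careful with the scale: shifts go in shares of 400 mm and turns go in shares of 2 rad. That gives: 0.086 rad is 0.043.

inch_along(moves={"rx": [0,0,0,0],"ry": [0,0,0,0],"rz": [0.043,0.043,0.043,0],"sx": [0,0,0,0],"sy": [0,0,0,0],"sz": [0,0,0,0],"jaw": [0,0,0,0]})

```text
clock: 0.43
eef_pos: [159.3, -604.1, 252.9]
tcp_rot: [-3.141, 0.0, -0.004]
contact_force: [-0.5, -0.9, 0.5]
opening: 0.457
grasp_force: 0.0
```

inch_along(moves={"rx": [0,0,0,0,0],"ry": [0,0,0,0,0],"rz": [0,0,0,0,0],"sx": [0.0675,0.0675,0.0675,0.0675,0.0675],"sy": [-0.0675,-0.0675,-0.0675,-0.0675,-0.0675],"sz": [0.0125,0.0125,0.0125,0.0125,0.0125],"jaw": [0,0,0,0,0]})

```text
clock: 0.85
eef_pos: [295.1, -467.9, 227.9]
tcp_rot: [-3.141, 0.0, 0.002]
contact_force: [1.6, -0.5, -0.4]
opening: -0.002
grasp_force: 0.0
```

inch_along(moves={"rx": [0,0,0,0,0],"ry": [0,0,0,0,0],"rz": [0,0,0,0,0],"sx": [0.0675,0.0675,0.0675,0.0675,0.0675],"sy": [-0.0675,-0.0675,-0.0675,-0.0675,-0.0675],"sz": [0.0125,0.0125,0.0125,0.0125,0.0125],"jaw": [0,0,0,0,0]})

```text
clock: 1.27
eef_pos: [430.4, -332.8, 203.0]
tcp_rot: [-3.142, 0.0, 0.003]
contact_force: [-0.5, -0.8, -0.9]
opening: 0.002
grasp_force: 0.0
```

In the tool's units: 30 mm is 0.075, 28 mm is 0.07.

inch_along(moves={"rx": [0,0,0,0,0],"ry": [0,0,0,0,0],"rz": [0,0,0,0,0],"sx": [0.03,0.0288,0,0,0],"sy": [-0.0325,-0.03,0,0,0],"sz": [0.07,0.075,0.075,0.075,0],"jaw": [0,0,0,0,0]})

```text
clock: 1.68
eef_pos: [450.1, -306.9, 80.3]
tcp_rot: [-3.137, 0.007, 0.004]
contact_force: [-1.0, 0.5, 0.2]
opening: -0.003
grasp_force: 0.0
```

Run:
```python
from h import *
s=camrig.grab_frame("scene");t=camrig.grab_frame("top")
o=np.zeros((600,800,3),np.uint8);a=cv2.resize(s[150:260,170:330],None,fx=3,fy=3,interpolation=2);b=cv2.resize(t[168:240,100:340],None,fx=3.3,fy=3.3,interpolation=2)
o[:330,:480]=a;o[340:340+b.shape[0],:b.shape[1]]=b;cv2.imwrite("pics/p1.png",o[:,:,::-1]);cv2.imwrite("pics/s1.png",s[:,:,::-1]);cv2.imwrite("pics/t1.png",t[:,:,::-1])
```

```text
(no output)
```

View pics/p1.png

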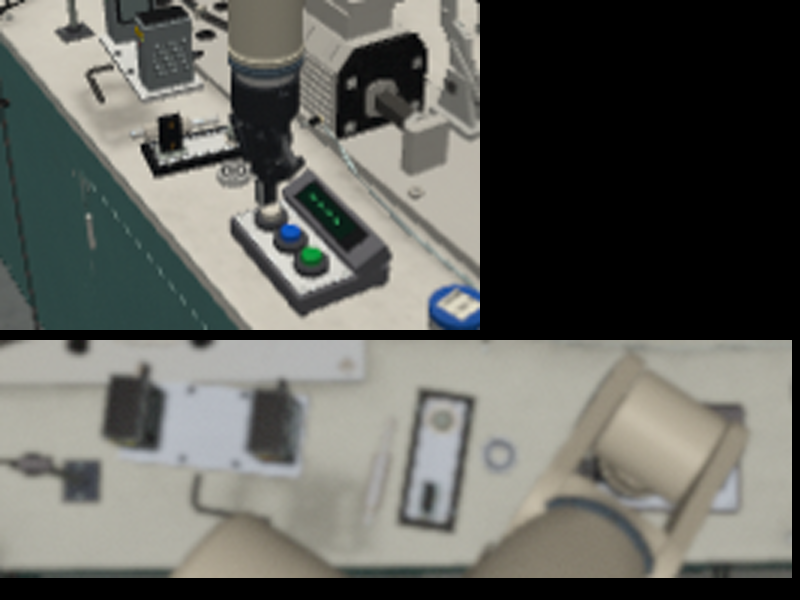

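The tip stands over the white key, at about (259,221) in the scene view. The grip (227,194), the tray and the gauge can now be seen in the scene view. Next I press the white key.

In the tool's units: 6 mm is 0.015, 4 mm is 0.01.

inch_along(moves={"rx": [0,0,0,0,0],"ry": [0,0,0,0,0],"rz": [0,0,0,0,0],"sx": [0,0,0,0,0],"sy": [0,0,0,0,0],"sz": [0,0,0.015,0.01,0.005],"jaw": [0,0,0,0,0]})

```text
clock: 2.2
eef_pos: [453.1, -309.7, 73.5]
tcp_rot: [3.141, -0.001, -0.0]
contact_force: [-1.0, -0.3, 1.8]
opening: 0.0
grasp_force: 1.1
```

inch_along(moves={"rx": [0,0],"ry": [0,0],"rz": [0,0],"sx": [0,0],"sy": [0,0],"sz": [0,0],"jaw": [0,0]})

```text
clock: 2.37
eef_pos: [453.1, -309.7, 73.5]
tcp_rot: [3.141, -0.0, -0.0]
contact_force: [-0.8, -0.7, 2.0]
opening: -0.003
grasp_force: 1.1
```

Run:
```python
from h import *
a=cv2.imread("pics/t1.png")[:,:,::-1].copy();s=cv2.imread("pics/s1.png")[:,:,::-1].copy()
# dark blobs on the tray interior in top, and grip in scene
print(blobs(a,(0,0,0),(180,255,70),(220,180,250,230),5))
print(blobs(s,(0,0,0),(180,255,60),(205,180,255,215),5))
def show(im,u0,v0,u1,v1):
    g=cv2.cvtColor(im,cv2.COLOR_RGB2GRAY)[v0:v1,u0:u1];print(u0,v0)
    for k,row in enumerate(g):print(v0+k,' '.join('%3d'%x for x in row))
show(a,218,181,248,228); show(s,212,180,256,212)
```

```text
[(9, [229.44, 215.33], [9, 33, 2, 6])]
[(282, [243.21, 195.69], [12, 0, 38, 28]), (89, [226.31, 194.22], [18, 8, 8, 13])]
218 181
181 176 177 177 178 177 177 177 175 170 166 167 167 169 172 174 175 175 177 177 178 178 179 179 180 179 178 178 179 178 179
182 176 177 177 178 179 177 176 171 154 139 136 141 144 153 158 158 162 166 169 173 175 178 177 178 178 177 178 180 179 179
183 174 177 178 179 178 178 177 168 140 105  93  95 102 110 117 120 128 136 144 152 160 162 164 168 171 177 176 179 179 179
184 176 178 179 179 177 177 177 165 134  88  63  65  76  77  79  83  86  94 102 111 118 122 130 137 147 156 168 175 178 180
185 177 177 179 179 178 178 178 165 131  85  71  90 106 109 106 103 105 100  92  84  81  84  88  91 101 122 150 169 177 177
186 178 178 178 178 178 178 174 161 125  85  89 123 146 151 150 148 148 144 130 117 111 111  95  72  66 101 144 168 176 177
187 177 177 178 178 178 177 172 155 123  94 109 144 166 173 175 175 174 170 162 153 153 152 133  94  68 103 148 170 177 178
188 177 177 178 176 178 176 169 151 122 104 125 156 171 174 175 175 175 174 171 170 173 172 147 107  7
[... 9925 characters left out ...]
 200 201 200 200 196  60  61  62  89 117 126 144 171 203 203 204 203 202 201 201 202 201 203 202 202 198 153 166 125 109 136 135 146 127 111 134 149 142 117  74
209 195 202 202 203 202 201 200 201 198 143 143 144 174 204 203 201 201 202 203 203 202 202 202 202 202 202 203 202 203 198 144 128 151 163 141 149 127 156 167 145 118 149 164 116
210 156 202 203 203 203 201 201 202 202 201 201 202 203 203 203 201 201 202 203 203 202 202 202 201 202 202 201 201 202 201 173 122 122 129 123 129 126 129 122 114 124 175 167  59
211 107 184 203 203 202 201 201 202 200 201 202 202 202 202 203 201 201 201 202 200 201 202 201 201 203 203 201 200 202 202 200 162 124 134 124 126 125 129 126 142 168 201 193  67
```

In the tool's units: 3 mm is 0.0075, 2 mm is 0.005.

inch_along(moves={"rx": [0,0,0],"ry": [0,0,0],"rz": [0,0,0],"sx": [0,0,0],"sy": [0,0,0],"sz": [0.0075,0.005,0],"jaw": [0,0,0]})

```text
clock: 2.62
eef_pos: [453.2, -309.7, 68.9]
tcp_rot: [3.141, -0.0, -0.0]
contact_force: [-2.1, 0.3, 10.6]
opening: -0.002
grasp_force: 5.4
```

inch_along(moves={"rx": [0,0,0],"ry": [0,0,0],"rz": [0,0,0],"sx": [0,0,0],"sy": [0,0,0],"sz": [0.0025,0.0025,0],"jaw": [0,0,0]})

```text
clock: 2.87
eef_pos: [453.3, -309.8, 68.6]
tcp_rot: [3.141, -0.001, -0.0]
contact_force: [-7.6, 4.0, 32.5]
opening: 0.004
grasp_force: 16.3
```

In the tool's units: 30 mm is 0.075, 15 mm is 0.0375.

inch_along(moves={"rx": [0,0,0,0,0],"ry": [0,0,0,0,0],"rz": [0,0,0,0,0],"sx": [0,0,-0.0025,-0.003,0],"sy": [0,0,0.0375,0.075,0],"sz": [-0.025,-0.03,0,0,0],"jaw": [0,0,0,0,0]})

```text
clock: 3.28
eef_pos: [451.5, -358.7, 88.8]
tcp_rot: [3.139, -0.002, -0.0]
contact_force: [1.3, -0.9, 0.4]
opening: 0.003
grasp_force: 0.0
```

inch_along(moves={"rx": [0,0,0,0,0],"ry": [0,0,0,0,0],"rz": [0,0,0,0,0],"sx": [0,0,0,0,0],"sy": [0,0,0,0,0],"sz": [0,0.0225,0.015,0.0075,0],"jaw": [0,0,0,0,0]})

```text
clock: 3.7
eef_pos: [450.3, -353.9, 69.4]
tcp_rot: [-3.141, 0.001, 0.001]
contact_force: [-1.9, -1.3, 4.2]
opening: 0.0
grasp_force: 2.3
```

In the tool's units: 1.5 mm is 0.0038.

inch_along(moves={"rx": [0,0,0],"ry": [0,0,0],"rz": [0,0,0],"sx": [0,0,0],"sy": [0,0,0],"sz": [0.0038,0,0],"jaw": [0,0,0]})

```text
clock: 3.95
eef_pos: [450.4, -353.9, 69.0]
tcp_rot: [-3.141, 0.001, 0.001]
contact_force: [-4.5, 0.0, 10.6]
opening: -0.006
grasp_force: 5.4
```

inch_along(moves={"rx": [0,0,0,0,0],"ry": [0,0,0,0,0],"rz": [0,0,0,0,0],"sx": [0,0,-0.0013,-0.0025,0],"sy": [0,0,0.04,0.075,0],"sz": [-0.025,-0.0288,0,0,0],"jaw": [0,0,0,0,0]})

```text
clock: 4.37
eef_pos: [450.2, -405.0, 91.4]
tcp_rot: [3.138, -0.003, -0.0]
contact_force: [0.4, 0.1, -0.3]
opening: 0.0
grasp_force: 0.0
```

inch_along(moves={"rx": [0,0,0,0,0],"ry": [0,0,0,0,0],"rz": [0,0,0,0,0],"sx": [0,0,0,0,0],"sy": [0,0,0,0,0],"sz": [0,0.0225,0.015,0.0113,0],"jaw": [0,0,0,0,0]})

```text
clock: 4.78
eef_pos: [448.8, -399.7, 69.6]
tcp_rot: [-3.141, 0.001, 0.0]
contact_force: [-1.6, 0.5, 3.8]
opening: -0.0
grasp_force: 2.2
```

In the tool's units: 2 mm is 0.005.

inch_along(moves={"rx": [0,0,0],"ry": [0,0,0],"rz": [0,0,0],"sx": [0,0,0],"sy": [0,0,0],"sz": [0.005,0,0],"jaw": [0,0,0]})

```text
clock: 5.03
eef_pos: [448.9, -399.8, 69.0]
tcp_rot: [-3.141, 0.001, 0.0]
contact_force: [-2.9, 2.0, 6.9]
opening: 0.0
grasp_force: 3.6
```

inch_along(moves={"rx": [0,0,0,0,0],"ry": [0,0,0,0,0],"rz": [0,0,0,0,0],"sx": [0,0,0,0,0],"sy": [0,0,0,0,0],"sz": [-0.03,-0.075,-0.1,-0.1,-0.075],"jaw": [0,0,0,1,1]})

```text
clock: 5.45
eef_pos: [449.6, -400.3, 224.4]
tcp_rot: [3.14, -0.002, 0.0]
contact_force: [1.4, -0.7, -0.8]
opening: 0.273
grasp_force: 0.0
```

Run:
```python
from h import *
s=camrig.grab_frame("scene");t=camrig.grab_frame("top")
cv2.imwrite("pics/s2.png",s[:,:,::-1]);cv2.imwrite("pics/t2.png",t[:,:,::-1])
o=np.zeros((600,800,3),np.uint8);a=cv2.resize(s[120:240,170:330],None,fx=3,fy=3,interpolation=2);b=cv2.resize(t[168:238,100:300],None,fx=3.4,fy=3.4,interpolation=2)
o[:360,:480]=a;o[360:360+b.shape[0],:b.shape[1]]=b[:240];cv2.imwrite("pics/p2.png",o[:,:,::-1])
```

```text
(no output)
```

View pics/p2.png

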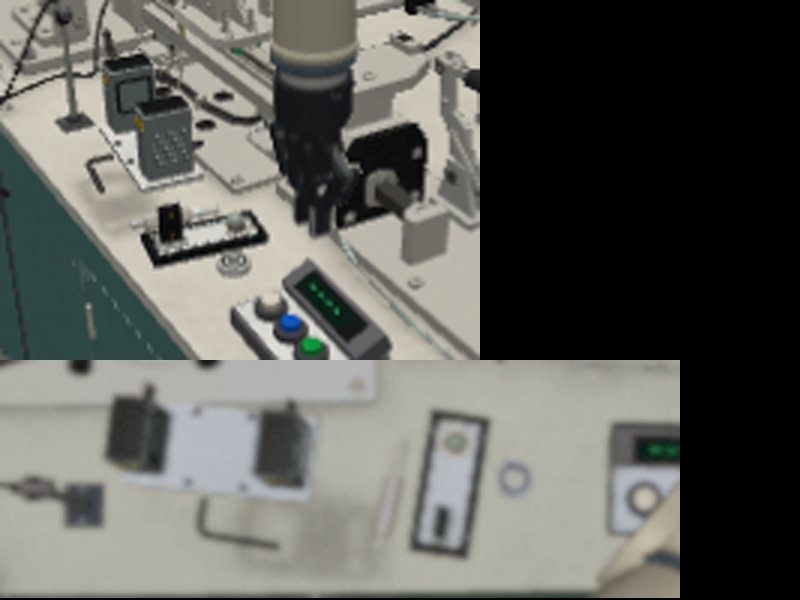

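Pictures show the gauge heads in the top view at about (140,189) and (183,192), with the nest at (232,204), the grip at (229,215) and the ring at (234,192). In the scene view the grip is at (227,194) and the heads at (213,151) and (225,165). All keys are up again.

Run:
```python
from h import *
t=cv2.imread("pics/t2.png")[:,:,::-1].copy();s=cv2.imread("pics/s2.png")[:,:,::-1].copy()
print("cams",[ray(n,(250,190))[0].round() for n in("top","scene")])
g=cv2.cvtColor(t,cv2.COLOR_RGB2GRAY)
F=4
def big(u0,v0,u1,v1):
    return cv2.resize(g[v0:v1,u0:u1],None,fx=F,fy=F,interpolation=cv2.INTER_CUBIC)
def rect(m,u0,v0,z,name):
    cs=cv2.findContours(m,cv2.RETR_EXTERNAL,cv2.CHAIN_APPROX_NONE)[0];c=max(cs,key=cv2.contourArea)
    b=(cv2.boxPoints(cv2.minAreaRect(c))+.5)/F-.5+[u0,v0]
    W=np.array([plane("top",p,z) for p in b]);ce=W.mean(0)
    e=[W[1]-W[0],W[2]-W[1]];print(name,b.round(1).tolist(),"\n  c",ce.round(1),[(round(np.linalg.norm(x),1),round(np.degrees(np.arctan2(x[1],x[0])),2)) for x in e])
u0,v0,u1,v1=216,178,250,230
rect((big(u0,v0,u1,v1)<125).astype(np.uint8),u0,v0,15,"nest")
m=(big(224,206,237,223)<125).astype(np.uint8);
n,l,st,ce=cv2.connectedComponentsWithStats(m);print([(st[i].tolist(),((ce[i]+.5)/F-.5+[224,206]).round(2)) for i in range(1,n)])
# bright inside of nest (tray)
m=(big(u0,v0,u1,v1)<125).astype(np.uint8);mm=np.pad(m,1)
cs,h=cv2.findContours(m,cv2.RETR_CCOMP,cv2.CHAIN_APPROX_NONE)
for c,hh in zip(cs,h[0]):
    if cv2.contourArea(c)>1500 and hh[3]>=0:
        b=(cv2.boxPoints(cv2.minAreaRect(c))+.5)/F-.5+[u0,v0];W=np.array([plane("top",p,15) for p in b]);e=[W[1]-W[0],W[2]-W[1]]
        print("inner",b.round(1).tolist(),W.mean(0).round(1),[(round(np.linalg.norm(x),1),round(np.degrees(np.arctan2(x[1],x[0])),2)) for x in e])
# gauge plate/heads
def show(ch,u0,v0,u1,v1):
    print(u0,v0)
    for k,row in enumerate(ch[v0:v1,u0:u1]):print(v0+k,' '.join('%3d'%x for x in row))
show(g,128,172,198,214)
```

```text
cams [array([ 299., -166., 1684.]), array([  -64., -1184.,   825.])]
nest [[219.4, 223.6], [226.4, 181.8], [244.1, 184.7], [237.1, 226.5]] 
  c [ 474.6 -102.4   15. ] [(np.float64(155.9), np.float64(-9.69)), (np.float64(66.1), np.float64(-100.24))]
[([0, 0, 6, 26, 104], array([224.04, 208.27])), ([0, 21, 34, 47, 769], array([228.96, 216.9 ])), ([44, 42, 8, 26, 108], array([235.86, 220.14]))]
inner [[222.0, 221.2], [228.2, 184.3], [241.5, 186.5], [235.3, 223.4]] [ 475.7 -102.3   15. ] [(np.float64(137.9), np.float64(-9.81)), (np.float64(49.6), np.float64(-100.33))]
128 172
172 175 178 177 178 177 177 178 179 178 179 177 177 178 178 177 176 177 177 178 178 179 179 179 179 179 178 178 178 180 178 176 175 175 174 174 177 179 179 179 179 180 179 179 179 180 178 179 179 179 179 178 179 177 178 178 179 180 180 180 181 180 180 180 179 179 180 180 180 181 181
173 177 178 178 179 177 178 178 178 177 178 177 177 178 175 170 169 172 175 178 178 178 179 178 178 177 179 178 178 179 180 179 179 178 178 179 179 180 179 179 179 180 179 180 178 180 179 179 181 180 181 179 179 178 179 179 178 180 178 1
[... 10706 characters left out ...]
 170 169 167 166 163 159 154 151 149 149 151 152 155 154 157 157 157 155 152 151 150 148 147 145 146 145 146 149 149 148 146 145 145
212  71  92 130 164 175 176 176 178 176 177 177 176 176 175 174 174 174 174 172 174 173 172 173 173 173 171 171 169 168 152 124 105 125 154 167 171 172 170 169 166 164 159 156 154 149 148 149 153 155 157 158 160 160 160 160 158 156 154 152 149 146 146 145 144 144 144 145 143 143 144
213  73  92 131 164 174 176 175 176 175 175 177 175 176 173 174 173 172 173 173 174 173 173 172 172 172 170 170 170 165 146 115 105 132 159 170 170 170 169 167 165 162 158 153 152 147 146 148 153 155 158 159 161 163 162 163 159 159 156 156 151 148 144 144 143 144 143 144 142 144 141
```

Run:
```python
from h import *
t=cv2.imread("pics/t2.png")[:,:,::-1].copy();s=cv2.imread("pics/s2.png")[:,:,::-1].copy()
for z in(62,50,30):print("grip",z,plane("top",(228.96,216.9),z).round(1))
print("bluob scene grip top/bottom z62",plane("scene",(226.3,189),62).round(1))
print("ring",plane("top",(233.3,191.8),15).round(1))
for nm,p in dict(L_nl=(131,195.8),L_ni=(141.3,197.5),L_fl=(133,178.8),L_fi=(143.5,179.8),R_ni=(175,199.8),R_nr=(186.5,201.8),R_fi=(176.8,183.3),R_fr=(188.5,185)).items():print(nm,plane("top",p,122).round(1))
h=cv2.cvtColor(t,cv2.COLOR_RGB2HSV)[:,:,1]
print(138,172)
for v in range(176,212):print(v,' '.join('%2d'%x for x in h[v,126:200]))
g=cv2.cvtColor(s,cv2.COLOR_RGB2GRAY)
print(196)
for v in range(134,186):print(v,' '.join('%3d'%x for x in g[v,202:240]))
```

```text
grip 62 [423.9 -93.9  62. ]
grip 50 [424.8 -93.4  50. ]
grip 30 [426.3 -92.5  30. ]
bluob scene grip top/bottom z62 [433.6 -96.3  62. ]
ring [ 519.7 -108.4   15. ]
L_nl [495.8 242.4 122. ]
L_ni [489.5 206.2 122. ]
L_fl [555.3 236.7 122. ]
L_fi [551.3 199.7 122. ]
R_ni [480.2  88.9 122. ]
R_nr [472.8  49.2 122. ]
R_fi [537.5  83.2 122. ]
R_fr [531.1  42.6 122. ]
138 172
176 11 10  9 10 10  9  9  9  9  7  9  9  7  9 13 22 31 30 17  8  8  7  7  6  6  6  6  7  6  6  6  4  4  6  4  3  4  4  6  4  6  6  4  4  4  4  3  3  3  1  3  1  1  3  3  1  0  0  1  1  1  3  1  1  1  1  0  1  3  3  3  1  1  3
177  9 10  9  9 10  9  9  8  9  9 11  9  9  8 13 24 31 26 13  8  6  7  6  7  6  4  4  4  4  3  4  4  6  6  6  4  4  6  4  4  3  3  6  6  4  6  4  3  3  1  1  0  3  3  1  1  3  1  3  3  1  1  3  1  3  1  0  1  1  1  1  3  4  3
178  9 10 10  9  9 10  9 11  8  8 10 10  8 10 15 22 23 17  6  6  8  6  7  8  4  6  6  6  6  4  6  6  4  6  6  6  3  4  4  4  4  3  3  4  3  4  3  3  3  3  4  3  1  1  3  1  4  1  3  2  3  1  3  3  0  1  3  1  1  3  1  1  3  3
179 10 10 10  9 10  7  6 14 12 10 13 10 16 12 16 1
[... 14823 characters left out ...]
 199 185 148 117 109 123 128 126 146 152 171 167 179 201 200 200 199 195 189
182  70  60  89 184 185 187 188 187 185 181 176 168 162 156 121 210 181 140 114 109 123 128 123 146 160 171 170 205 204 203 202 201 201 201 200 200 199 194
183 131  66  62 186 186 188 189 187 184 180 174 168 162 156 133 123 123 125 128 142 152 165 159 201 202 203 204 204 205 205 204 202 200 200 200 200 199 198
184 178 131 132 183 181 182 182 180 177 174 168 164 158 156 156 144 140 153 162 185 188 191 195 199 201 202 202 202 203 204 203 203 201 200 202 203 201 199
185 176 177 178 178 175 172 171 170 168 164 161 157 155 156 158 162 166 171 178 182 186 191 196 199 200 201 201 201 202 203 204 204 203 203 204 202 201 201
```

Run:
```python
from h import *
for z in (0,12):
    a,b,c=[plane("top",p,z) for p in((136,203.7),(190.7,209.2),(193.2,187))]
    d=a-b;print(z,a.round(1),b.round(1),np.linalg.norm(d),"yaw",np.arctan2(-d[0],d[1]),"mid",(a+b)/2,"right edge yaw",np.arctan2(*(c-b)[[1,0]]))
# subpixel plate front line via blue-red sign change in top
t=cv2.imread("pics/t2.png").astype(float);d=cv2.GaussianBlur(t[:,:,0]-t[:,:,2],(1,3),0)
pts=[]
for u in list(range(146,184)):
    for v in range(202,212):
        if d[v,u]>0>=d[v+1,u]: pts.append((u,v+d[v,u]/(d[v,u]-d[v+1,u])));break
pts=np.array(pts);k=np.polyfit(*pts.T,1);print("line",k,np.std(np.polyval(k,pts[:,0])-pts[:,1]))
for z in(0,12):
    A,B=[plane("top",(u,np.polyval(k,u)),z) for u in(146,184)];e=A-B;print(z,A.round(1),B.round(1),"yaw",np.arctan2(-e[0],e[1]))
# prediction check of hypothesis
yaw=-0.105;c=np.array([475.,145.5])
R=np.array([[np.cos(yaw),-np.sin(yaw)],[np.sin(yaw),np.cos(yaw)]])
print("extents x of heads unknown; project window-line points")
for y in(-55,55,-99,99):
    for x in(-6,66):
        X=np.r_[c+R@[x,y],122];print(x,y,X.round(),proj("top",X).round(1),proj("scene",X).round(1))
```

```text
0 [481.4 254.8   0. ] [458.7  50.2   0. ] 205.8313650219326 yaw -0.11036231437702297 mid [470.04259233 152.4901149    0.        ] right edge yaw -0.10770606243750462
12 [480.1 251.8  12. ] [457.6  48.7  12. ] 204.36482677269476 yaw -0.11036231437702289 mid [468.82122847 150.22326207  12.        ] right edge yaw -0.10770606243750439
line [1.06358949e-01 1.89194785e+02] 0.18976313724246568
0 [477.2 217.1   0. ] [460.6  75.1   0. ] yaw -0.11609655830464406
12 [475.9 214.4  12. ] [459.4  73.4  12. ] yaw -0.11609655830464416
extents x of heads unknown; project window-line points
-6 -55 [463.  91. 122.] [174.2 204.7] [211.7 154. ]
66 -55 [535.  84. 122.] [176.6 184.1] [227.9 150.6]
-6 55 [475. 201. 122.] [142.8 201.7] [203.7 143.7]
66 55 [546. 193. 122.] [145.3 181.2] [219.1 140.5]
-6 -99 [459.  48. 122.] [186.9 205.9] [215.1 158.5]
66 -99 [530.  40. 122.] [189.2 185.2] [231.7 154.9]
-6 99 [479. 245. 122.] [130.3 200.5] [200.7 139.8]
66 99 [551. 237. 122.] [132.9 180. ] [215.9 136.8]
```

Run:
```python
from h import *
yaw=-0.112;b=np.array([515,144.5])
R=np.array([[np.cos(yaw),-np.sin(yaw)],[np.sin(yaw),np.cos(yaw)]])
for x,y in((36,-99),(-36,-99),(-36,-55),(36,99),(-36,99),(-36,55),(36,55)):
    for z in (122,70):X=np.r_[b+R@[x,y],z];print(x,y,z,X.round(),"top",proj("top",X).round(1),"scene",proj("scene",X).round(1))
yaw=-0.171;R=np.array([[np.cos(yaw),-np.sin(yaw)],[np.sin(yaw),np.cos(yaw)]])
for x,y in((-60,-6),(-60,6),(-30,-6),(-30,6)):
    for z in(68,12):X=np.r_[np.array([475,-102.3])+R@[x,y],z];print("grip",x,y,z,X.round(),"top",proj("top",X).round(1),"scene",proj("scene",X).round(1))
```

```text
36 -99 122 [540.  42. 122.] top [188.7 182.5] scene [233.5 154.1]
36 -99 70 [540.  42.  70.] top [190.6 184.7] scene [234.  165.1]
-36 -99 122 [468.  50. 122.] top [186.2 203.1] scene [217.  157.7]
-36 -99 70 [468.  50.  70.] top [188.2 204.7] scene [217.8 168.8]
-36 -55 122 [473.  94. 122.] top [173.6 201.9] scene [213.6 153.2]
-36 -55 70 [473.  94.  70.] top [176.  203.5] scene [214.5 164.1]
36 99 122 [562. 239. 122.] top [132.4 177. ] scene [217.9 136.1]
36 99 70 [562. 239.  70.] top [136.1 179.3] scene [218.6 146.4]
-36 99 122 [490. 247. 122.] top [129.7 197.4] scene [202.7 139.1]
-36 99 70 [490. 247.  70.] top [133.4 199.1] scene [203.7 149.4]
-36 55 122 [485. 203. 122.] top [142.1 198.7] scene [205.7 142.9]
-36 55 70 [485. 203.  70.] top [145.5 200.4] scene [206.6 153.4]
36 55 122 [557. 195. 122.] top [144.8 178.2] scene [221.1 139.8]
36 55 70 [557. 195.  70.] top [148.1 180.5] scene [221.8 150.3]
grip -60 -6 68 [415. -98.  68.] top [230.1 219.3] scene [222.  189.3]
grip -60 -6 12 [415. -98.  12.] top [230.7 220.4] scene [222.9 201.4]
grip -60 6 68 [417. -86.  68.] top [226.7 218.8] scene [221.1 187.7]
grip -60 6 12 [417. -86.  12.] top [227.5 219.9] scene [222.  199.8]
grip -30 -6 68 [ 444. -103.   68.] top [231.4 210.9] scene [229.5 187.7]
grip -30 -6 12 [ 444. -103.   12.] top [232.  212.3] scene [230.3 199.8]
grip -30 6 68 [446. -91.  68.] top [228.1 210.4] scene [228.6 186.1]
grip -30 6 12 [446. -91.  12.] top [228.8 211.8] scene [229.4 198.2]
```

Beam estimate is (515, 144, 75), gauge yaw −0.112. The two views agree on it, with plate length 206 and windows within 0.1 px. Grip is at about (431,−95), nest yaw −0.171. Next I turn the tool and move above the grip.

In the tool's units: -30 mm is -0.075, 0.086 rad is 0.043.

inch_along(moves={"rx": [0,0,0,0,0],"ry": [0,0,0,0,0],"rz": [0,0,0.043,0.0425,0],"sx": [0,0,0,0,0],"sy": [0.075,-0.075,0,0,0],"sz": [0,0,0,0,0],"jaw": [0.7,0.7,0.7,0.7,0.7]})

```text
clock: 5.97
eef_pos: [448.8, -399.6, 220.2]
tcp_rot: [-3.141, 0.001, -0.175]
contact_force: [0.5, 0.0, 0.4]
opening: 0.706
grasp_force: 0.0
```

Run:
```python
from h import *
q=monitor.sense();p=q['eef_pos'];R=cv2.Rodrigues(np.zeros(3))[0]
from scipy.spatial.transform import Rotation as Ro
T=Ro.from_euler('xyz',q['tcp_rot']);print(p,q['tcp_rot'],q['opening'],T.inv().apply(np.array([431.3,-94.6,130])-p))
```

```text
[ 448.84223388 -399.58097955  220.23687501] [-3.14070118e+00  1.11363468e-03 -1.74512974e-01] 0.706201006916144 [ -70.12865319 -297.22222562   90.58003129]
```

In the tool's units: -36 mm is -0.09, -30 mm is -0.075.

inch_along(moves={"rx": [0,0,0,0,0],"ry": [0,0,0,0,0],"rz": [0,0,0,0,0],"sx": [-0.01,-0.0175,-0.02,-0.02,-0.02],"sy": [-0.0375,-0.075,-0.09,-0.09,-0.09],"sz": [0,0,0,0,0],"jaw": [0.7,0.7,0.7,0.7,0.7]})

```text
clock: 6.38
eef_pos: [439.7, -241.4, 220.4]
tcp_rot: [-3.141, 0.001, -0.169]
contact_force: [0.6, 0.5, 0.6]
opening: 0.697
grasp_force: 0.0
```

inch_along(moves={"rx": [0,0,0,0,0],"ry": [0,0,0,0,0],"rz": [0,0,0,0,0],"sx": [-0.02,-0.02,-0.02,-0.0175,-0.01],"sy": [-0.09,-0.09,-0.08,-0.0625,-0.0375],"sz": [0,0,0.05,0.075,0.0625],"jaw": [0.7,0.7,0.7,0.7,0.7]})

```text
clock: 6.8
eef_pos: [429.5, -92.9, 145.1]
tcp_rot: [-3.141, -0.0, -0.167]
contact_force: [0.2, -0.4, -0.1]
opening: 0.702
grasp_force: 0.0
```

inch_along(moves={"rx": [0,0,0],"ry": [0,0,0],"rz": [0,0,0],"sx": [0,0,0],"sy": [0,0,0],"sz": [0.0375,0,0],"jaw": [0.7,0.7,0.7]})

```text
clock: 7.05
eef_pos: [430.0, -95.2, 130.5]
tcp_rot: [-3.141, 0.002, -0.169]
contact_force: [0.7, -0.1, 0.1]
opening: 0.698
grasp_force: 0.0
```

Run:
```python
from h import *
s=camrig.grab_frame("scene");t=camrig.grab_frame("top")
q=monitor.sense();p=q['eef_pos']
from scipy.spatial.transform import Rotation as Ro
T=Ro.from_euler('xyz',q['tcp_rot']);print(p,q['tcp_rot'],T.inv().apply(np.array([431.3,-94.6,54])-p))
o=np.zeros((600,800,3),np.uint8);a=cv2.resize(s[150:230,180:280],None,fx=5,fy=5,interpolation=2);b=cv2.resize(t[168:228,100:300],None,fx=3.3,fy=3.3,interpolation=2)
o[:400,:500]=a;o[402:402+b.shape[0],:b.shape[1]]=b;cv2.imwrite("pics/p3.png",o[:,:,::-1])
```

```text
[431.39767853 -96.09771402 131.71119803] [ 3.14154854e+00 -1.26766265e-03 -1.70469819e-01] [-0.44885423 -1.46286223 77.71062702]
```

View pics/p3.png

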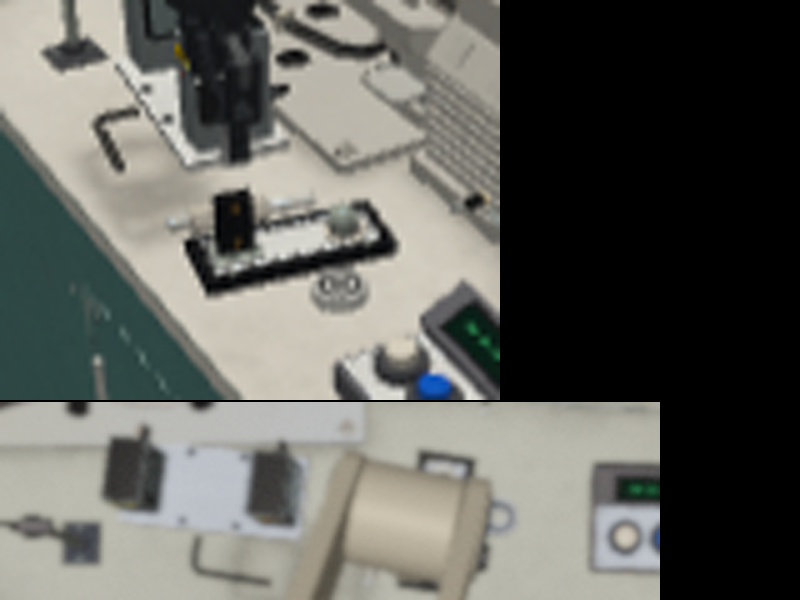

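The picture shows the fingers straddling the line above the grip. The finger is at scene (227.5,182) and the grip at (226.8,194), with the ball in its pocket at (249,194). I check the finger's offset numerically.

Run:
```python
from h import *
for X in((431,-95,110),(431,-95,68),(431,-95,40)):print(proj("scene",X))
yaw=-.17
for y in(-36,36):print("finger",y,proj("scene",(431+y*.169,-95+y*.985,116)))
s=camrig.grab_frame("scene");g=cv2.cvtColor(s,cv2.COLOR_RGB2GRAY)
for v in list(range(176,184))+list(range(188,201)):print(v,' '.join('%3d'%x for x in g[v,216:240]))
```

```text
[224.82443294 178.28937746]
[225.45271503 187.7106549 ]
[225.86280005 193.82574955]
finger -36 [227.54258994 181.57875538]
finger 36 [222.03975596 172.44851823]
176 155  70  65  73  71  71  72  74  74  86  21  24  29  29  66  73  74  77 126 210 195 168 115 116
177 205  94  65  72  72  72  73  73  67  86  27  24  27  28  66  95 111 134 165 205 192 175 163 154
178 207 147  90  72  71  73  74  74  76  85  38  25  34  31  83 146 162 193 193 176 131 120 168 161
179 212 208 157  85  73  83  94 109 107  84  39  24  28  28  72 157 127 105 115 125 124 135 177 170
180 208 211 206 147 130 146 158 168 153  85  48  24  28  29  65 125 124 131 148 168 164 171 186 180
181 161 217 207 195 193 198 185 148 115  88  53  35  35  47 100 166 165 178 200 199 199 198 195 188
182 120 209 180 140 113 107 122 127 121 121  90  93 107 129 167 202 202 200 200 199 200 199 198 193
183 133 122 123 125 127 141 152 165 156 179 162 164 185 204 204 204 202 201 200 199 199 199 198 197
188 152 153 158 163 167 171 169 159 123  95  94  57  21  61 184 200 198 203 203 204 203 202 202 203
189 151 154 160 163 165 165 122  24  24
[... 460 characters left out ...]

194 157 147 116 150 148 146 137  12  13  13  13  13  12  16  41 100  53  94  83  58  70  60  83 143
195 127 132 115 119 128 126 110  12  12  14  12  14  12  12  25  73  87  62 132 124 145 143 150 177
196 174 173 122  99 123 121 134  11  12  13  12  12  12  12  44 141 173 141 178 180 196 210 211 211
197 173 156  87  91  84  61  87  15  13  12  15  26  18  14  54 173 210 210 210 209 210 209 209 210
198 159  21  19  32 108 101 126  36  13  13  16  44  25  13  52 164 199 208 208 209 211 211 211 212
199 194  18  23  25  71  94 147  60  11  12  16  37  15  29  53 110 175 210 211 212 212 212 211 201
200 196  59  22  24  20  73 144  77  28  46  47  69  92 102 106 145 171 212 210 202 217 201 189 148
```

Careful with the scale: shifts go in shares of 400 mm and turns go in shares of 2 rad. That gives: 22 mm is 0.055, 20 mm is 0.05.

inch_along(moves={"rx": [0,0,0,0,0],"ry": [0,0,0,0,0],"rz": [0,0,0,0,0],"sx": [0,0,0,0,0],"sy": [-0.0025,0,0,0,0],"sz": [0.04,0.055,0.05,0.03,0.015],"jaw": [0.7,0.7,0.7,0.7,0.7]})

```text
clock: 7.62
eef_pos: [430.9, -95.3, 54.3]
tcp_rot: [-3.142, 0.0, -0.172]
contact_force: [-0.7, -0.7, 0.6]
opening: 0.699
grasp_force: 0.0
```

inch_along(moves={"rx": [0,0,0],"ry": [0,0,0],"rz": [0,0,0],"sx": [0,0,0],"sy": [0,0,0],"sz": [0,0,0],"jaw": [0.7,0.5,0.4]})

```text
clock: 7.87
eef_pos: [431.8, -95.2, 55.8]
tcp_rot: [3.142, -0.002, -0.172]
contact_force: [-0.6, -0.3, -0.5]
opening: 0.43
grasp_force: 0.0
```

inch_along(moves={"rx": [0,0,0,0,0],"ry": [0,0,0,0,0],"rz": [0,0,0,0,0],"sx": [0,0,0,0,0],"sy": [0,0,0,0,0],"sz": [0,0,0,0,0],"jaw": [0.3,0.25,0.2,0.18,0.16]}, grip_n=20)

```text
clock: 8.28
eef_pos: [431.1, -94.9, 55.0]
tcp_rot: [3.141, -0.0, -0.171]
contact_force: [-0.3, -0.5, 0.4]
opening: 0.158
grasp_force: 0.6
```

inch_along(moves={"rx": [0,0,0],"ry": [0,0,0],"rz": [0,0,0],"sx": [0,0,0],"sy": [0,0,0],"sz": [0,0,0],"jaw": [0.14,0.12,0]}, grip_n=30)

```text
clock: 8.53
eef_pos: [431.1, -94.9, 55.0]
tcp_rot: [3.142, -0.0, -0.171]
contact_force: [-1.0, -0.9, 4.9]
opening: 0.135
grasp_force: 29.9
```

inch_along(moves={"rx": [0,0],"ry": [0,0],"rz": [0,0],"sx": [0,0],"sy": [0,0],"sz": [0,0],"jaw": [0,0]}, grip_n=90)

```text
clock: 8.7
eef_pos: [431.1, -94.9, 55.1]
tcp_rot: [3.142, -0.0, -0.171]
contact_force: [-1.8, -1.0, 7.2]
opening: 0.131
grasp_force: 87.7
```

inch_along(moves={"rx": [0,0,0,0,0],"ry": [0,0,0,0,0],"rz": [0,0,0,0,0],"sx": [0,0,0,0,0],"sy": [0,0,0,0,0],"sz": [-0.0025,-0.005,-0.0075,-0.01,-0.0125],"jaw": [0,0,0,0,0]})

```text
clock: 9.12
eef_pos: [430.7, -94.7, 69.9]
tcp_rot: [-3.142, 0.001, -0.171]
contact_force: [0.1, -0.1, -2.1]
opening: 0.124
grasp_force: 87.5
```

In the tool's units: -12 mm is -0.03, -10 mm is -0.025.

inch_along(moves={"rx": [0,0,0,0,0],"ry": [0,0,0,0,0],"rz": [0,0,0,0,0],"sx": [0,0,0,0,0],"sy": [0,0,0,0,0],"sz": [-0.015,-0.02,-0.025,-0.03,-0.03],"jaw": [0,0,0,0,0]})

```text
clock: 9.53
eef_pos: [431.0, -94.8, 119.0]
tcp_rot: [-3.142, -0.0, -0.171]
contact_force: [-0.2, -0.5, -2.6]
opening: 0.127
grasp_force: 87.5
```

inch_along(moves={"rx": [0,0,0,0,0],"ry": [0,0,0,0,0],"rz": [0,0,0,0,0],"sx": [0,0,0,0,0],"sy": [0,0,0,0,0],"sz": [-0.03,-0.03,-0.03,-0.03,-0.03],"jaw": [0,0,0,0,0]})

```text
clock: 9.95
eef_pos: [430.8, -94.8, 179.3]
tcp_rot: [3.142, -0.001, -0.171]
contact_force: [-0.8, 0.6, -2.4]
opening: 0.127
grasp_force: 87.5
```

inch_along(moves={"rx": [0,0,0,0,0],"ry": [0,0,0,0,0],"rz": [0,0,0,0,0],"sx": [0,0,0,0,0],"sy": [0,0,0,0,0],"sz": [-0.025,-0.02,-0.015,-0.01,-0.005],"jaw": [0,0,0,0,0]})

```text
clock: 10.37
eef_pos: [431.1, -94.9, 208.3]
tcp_rot: [3.142, -0.0, -0.171]
contact_force: [-0.1, -0.4, -2.4]
opening: 0.131
grasp_force: 87.5
```

inch_along(moves={"rx": [0,0],"ry": [0,0],"rz": [0,0],"sx": [0,0],"sy": [0,0],"sz": [0,0],"jaw": [0,0]})

```text
clock: 10.53
eef_pos: [430.7, -94.8, 207.5]
tcp_rot: [-3.142, 0.001, -0.171]
contact_force: [-0.2, -1.0, -2.8]
opening: 0.127
grasp_force: 87.5
```

Run:
```python
from h import *
s=camrig.grab_frame("scene");t=camrig.grab_frame("top");cv2.imwrite("pics/s4.png",s[:,:,::-1]);cv2.imwrite("pics/t4.png",t[:,:,::-1])
q=monitor.sense();p=q['eef_pos']
from scipy.spatial.transform import Rotation as Ro
print(p,q['tcp_rot']);
o=np.zeros((600,800,3),np.uint8);a=cv2.resize(s[130:210,180:280],None,fx=5,fy=5,interpolation=2);b=cv2.resize(t[168:228,100:300],None,fx=3.3,fy=3.3,interpolation=2)
o[:400,:500]=a;o[402:402+b.shape[0],:b.shape[1]]=b;cv2.imwrite("pics/p4.png",o[:,:,::-1])
```

```text
[430.6487518  -94.76510609 207.27774773] [-3.14153576e+00  1.04616473e-03 -1.71175547e-01]
```

View pics/p4.png

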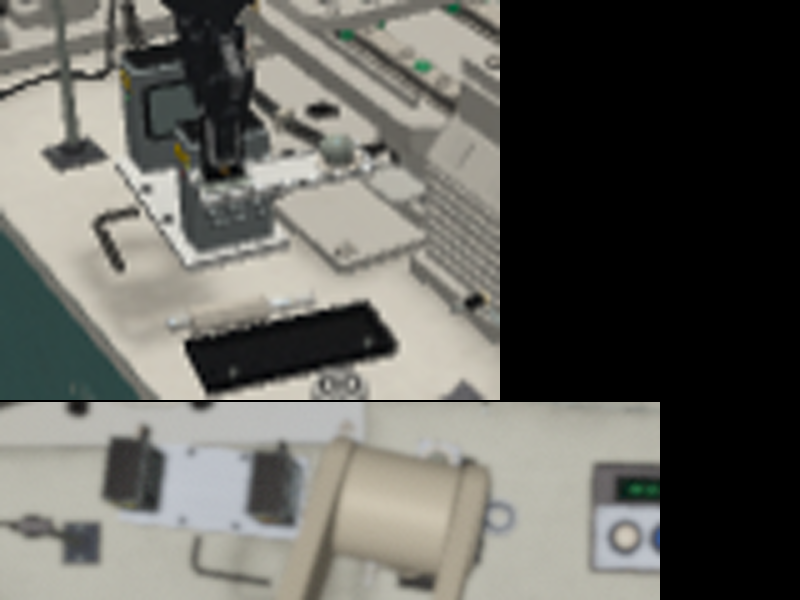

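The tray is in the air, with the ball in its pocket at scene (247.5,159.8). I check the tray's level and the ball's offset from the tool.

Run:
```python
from h import *
s=cv2.imread("pics/s4.png")[:,:,::-1].copy()
d=np.array([np.cos(-.1712),np.sin(-.1712)]);n=np.array([-d[1],d[0]])
p=np.array([430.7,-94.8]);zb=207.3-49
L=lambda x,y,z:proj("scene",np.r_[p+(x+45)*d+y*n,zb+z]).round(1)
print("ball",L(45,0,17.5),L(48,0,17.5),L(45,0,13)," far-right corner",L(67,-22,9),L(67,22,9),"near",L(-67,-22,9),L(-67,-22,0),L(67,-22,0))
g=cv2.cvtColor(s,cv2.COLOR_RGB2GRAY)
for v in range(150,180):print(v,' '.join('%3d'%x for x in g[v,214:262]))
```

```text
ball [246.9 158.6] [247.6 158.4] [246.9 159.6]  far-right corner [254.5 162.1] [250.4 157. ] near [219.7 168.8] [219.9 170.9] [254.5 164.2]
150  76  76  77  75  64  27  31  21  21  20  20  23  24  22  21  38 131  64  44  48  89 150 180 183 183 184 183 172 163 136 101 134 167 169 148 114  98  98  98 100 122 172 179 183 184 181 148 115
151  76  76  76  76  76  53  58  22  22  21  21  27  35  31  21  47 166 132  71  51  51  86 168 177 170 184 179 109  36  31  27  34  65 108 183 165 121 100  98  98 101 119 151 176 184 183 183 162
152  76  76  76  76  76  75  65  21  22  20  25  33  33  31  22  25  66 168 133  79  68 126 173 142 128 185 178  88  41  34  27  42  57  80 185 185 180 132 106  98  99  99  99 134 175 184 184 184
153  77  72  71  69  69  58  21  36  25  22  25  23  21  24  21  22  30  89 169 154  88 105 106 100  96 168 175 150 106  82  97 111 128 134 183 183 184 181 147 115  98  98  98 102 135 172 179 183
154  76  51  42  22  23  25  22  68  40  21  20  22  21  38  20  24  23  29  90 181 143 107  87  67  65  81 137 168 174 160 183 183 184 184 183 183 183 183 182 162 115 103  98 
[... 4219 characters left out ...]
 127 211 196 170 117 116 116 171 184 184 184 184 185 184 184 184 184 184 184 184 184 185 185 184 184 184 184 184
177 207 211 206  95  66  74  72  72  73  74  73  73  73  73  73  75  95  95 112 134 166 207 194 176 164 155 115 118 170 178 183 183 184 183 181 178 182 183 184 184 183 185 184 185 185 185 185 184
178 162 215 209 149  90  73  73  74  74  73  75  85  94  98 130 133 161 147 164 194 194 177 132 121 170 161 154 119 114 147 178 183 183 180 169 156 175 183 184 185 184 184 184 184 185 175 174 165
179 110 206 213 208 157  85  73  84  96 112 133 146 160 147 196 194 196 158 128 105 116 126 125 136 179 171 166 159 116 100 148 178 179 154 154 137 148 173 184 185 185 183 174 174 166 136 135 109
```

In the tool's units: -6 mm is -0.015, -3 mm is -0.0075, -0.029 rad is -0.0145.

inch_along(moves={"rx": [0,0,0,0,0],"ry": [0,0,0,0,0],"rz": [-0.0075,-0.0145,-0.0075,0,0],"sx": [0,0,0,0,-0.0025],"sy": [0,0,0,-0.0075,-0.015],"sz": [0,0,0,0,0],"jaw": [0,0,0,0,0]})

```text
clock: 11.05
eef_pos: [431.1, -85.8, 207.7]
tcp_rot: [3.141, 0.0, -0.113]
contact_force: [0.0, -0.4, -1.4]
opening: 0.13
grasp_force: 87.6
```

inch_along(moves={"rx": [0,0,0,0,0],"ry": [0,0,0,0,0],"rz": [0,0,0,0,0],"sx": [-0.0025,-0.004,-0.005,-0.005,-0.005],"sy": [-0.0225,-0.03,-0.035,-0.035,-0.035],"sz": [0,0,0,0,0],"jaw": [0,0,0,0,0]})

```text
clock: 11.47
eef_pos: [429.2, -20.8, 207.8]
tcp_rot: [-3.141, 0.0, -0.113]
contact_force: [0.1, 0.8, -1.8]
opening: 0.128
grasp_force: 87.7
```

inch_along(moves={"rx": [0,0,0,0,0],"ry": [0,0,0,0,0],"rz": [0,0,0,0,0],"sx": [-0.005,-0.005,-0.005,-0.005,-0.005],"sy": [-0.035,-0.035,-0.035,-0.035,-0.035],"sz": [0,0,0,0,0],"jaw": [0,0,0,0,0]})

```text
clock: 11.88
eef_pos: [427.0, 49.9, 207.8]
tcp_rot: [-3.141, 0.0, -0.112]
contact_force: [0.2, -0.0, -1.4]
opening: 0.127
grasp_force: 87.7
```

inch_along(moves={"rx": [0,0,0,0,0],"ry": [0,0,0,0,0],"rz": [0,0,0,0,0],"sx": [-0.005,-0.005,-0.005,-0.005,-0.005],"sy": [-0.035,-0.035,-0.035,-0.035,-0.035],"sz": [0,0,0,0,0],"jaw": [0,0,0,0,0]})

```text
clock: 12.3
eef_pos: [424.8, 120.6, 207.8]
tcp_rot: [-3.141, 0.0, -0.112]
contact_force: [-0.3, 0.4, -2.8]
opening: 0.129
grasp_force: 87.7
```

inch_along(moves={"rx": [0,0,0,0,0],"ry": [0,0,0,0,0],"rz": [0,0,0,0,0],"sx": [-0.004,-0.0025,-0.0025,0,0],"sy": [-0.03,-0.0225,-0.0175,-0.0125,-0.005],"sz": [0,0,0,0,0],"jaw": [0,0,0,0,0]})

```text
clock: 12.72
eef_pos: [425.6, 155.0, 207.8]
tcp_rot: [-3.141, -0.0, -0.112]
contact_force: [0.1, -0.5, -3.1]
opening: 0.13
grasp_force: 87.7
```

inch_along(moves={"rx": [0,0],"ry": [0,0],"rz": [0,0],"sx": [0,0],"sy": [0,0],"sz": [0,0],"jaw": [0,0]})

```text
clock: 12.88
eef_pos: [425.6, 154.1, 207.7]
tcp_rot: [3.141, 0.0, -0.112]
contact_force: [-0.2, -0.3, -3.4]
opening: 0.13
grasp_force: 87.7
```

Run:
```python
from h import *
q=monitor.sense();p=q['eef_pos']
from scipy.spatial.transform import Rotation as Ro
print(q['tcp_rot'],Ro.from_euler('xyz',q['tcp_rot']).inv().apply(np.array([425.1,154.1,106.5])-p))
s=camrig.grab_frame("scene");t=camrig.grab_frame("top")
o=np.zeros((600,800,3),np.uint8);a=cv2.resize(s[110:190,180:280],None,fx=5,fy=5,interpolation=2);b=cv2.resize(t[168:228,100:300],None,fx=3.3,fy=3.3,interpolation=2)
o[:400,:500]=a;o[402:402+b.shape[0],:b.shape[1]]=b;cv2.imwrite("pics/p5.png",o[:,:,::-1])
```

```text
[ 3.14136860e+00  1.71253835e-04 -1.12274970e-01] [-4.69228418e-01  2.73265381e-02  1.01225008e+02]
```

View pics/p5.png

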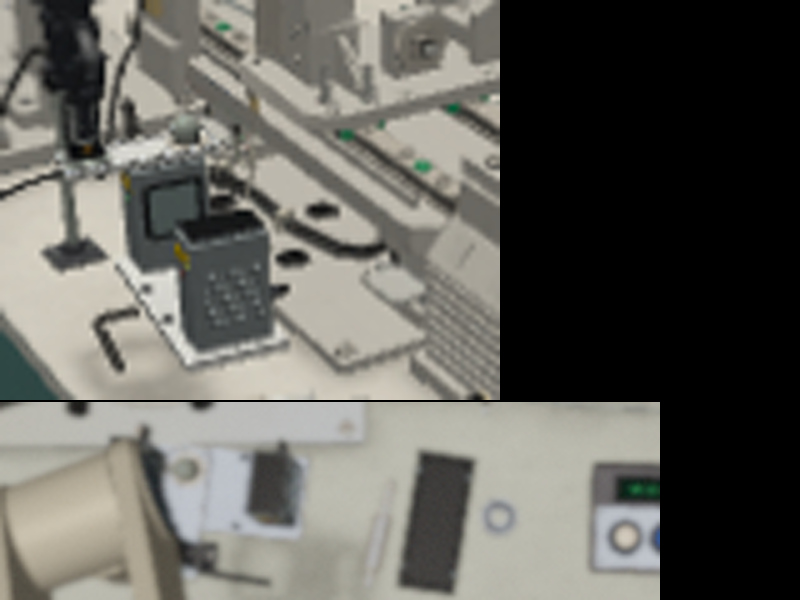

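The picture shows the tray level over the gap with the ball in its pocket, at scene (217,135) and top (156,190). The wrist covers the lead holder in the top view, so I check the clearance before going down.

Run:
```python
from h import *
print("post foot",plane("top",(124,209),2).round(), "post z200 seen",proj("scene",(457,288,200)),proj("scene",(457,288,0)))
for z in(250,350,450):print(z,[plane("top",p,z).round() for p in((101,196),(138,186),(157,215))])
q=monitor.sense();print(q['qpos'])
s=camrig.grab_frame("scene");cv2.imwrite("pics/p6.png",cv2.resize(s[50:190,130:290],None,fx=4,fy=4,interpolation=2)[:,:,::-1])
```

```text
post foot [462. 299.   2.] post z200 seen [190.67460371 121.52409904] [195.01984992 161.14071073]
250 [array([480., 306., 250.]), array([511., 187., 250.]), array([418., 125., 250.])]
350 [array([467., 273., 350.]), array([496., 162., 350.]), array([409., 105., 350.])]
450 [array([455., 240., 450.]), array([481., 138., 450.]), array([401.,  84., 450.])]
[ 3.43755874e-01  1.38513495e-01  2.03449164e+00 -1.23778469e-04
  9.68762799e-01  2.02735045e+00]
```

View pics/p6.png

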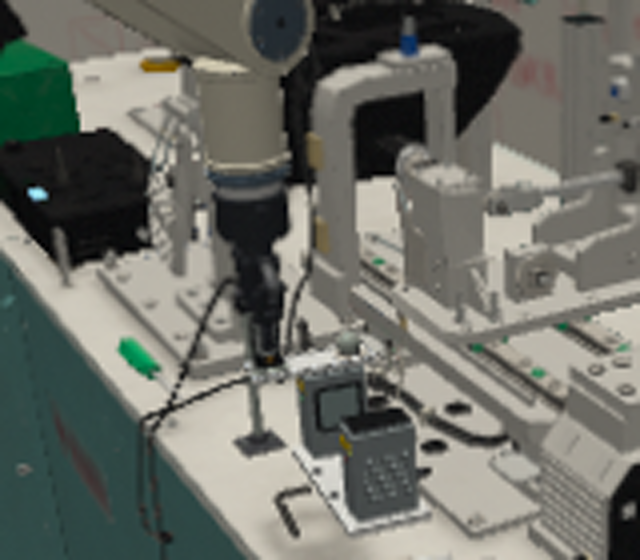

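The gripper hangs vertical, and its edge at y≈211 clears the holder's plug (y≳250). The tray is level. Now I go down.

In the tool's units: 10 mm is 0.025, 8 mm is 0.02.

inch_along(moves={"rx": [0,0,0,0,0],"ry": [0,0,0,0,0],"rz": [0,0,0,0,0],"sx": [-0.0013,0,0,0,0],"sy": [0,0,0,0,0],"sz": [0.005,0.01,0.015,0.02,0.025],"jaw": [0,0,0,0,0]})

```text
clock: 13.45
eef_pos: [425.2, 154.4, 177.1]
tcp_rot: [-3.141, -0.0, -0.112]
contact_force: [-0.3, -1.1, -3.0]
opening: 0.131
grasp_force: 87.7
```

inch_along(moves={"rx": [0,0,0,0,0],"ry": [0,0,0,0,0],"rz": [0,0,0,0,0],"sx": [0,0,0,0,0],"sy": [0,0,0,0,0],"sz": [0.025,0.025,0.025,0.025,0.0225],"jaw": [0,0,0,0,0]})

```text
clock: 13.87
eef_pos: [424.9, 154.3, 127.5]
tcp_rot: [3.141, 0.001, -0.112]
contact_force: [0.5, -1.0, -2.4]
opening: 0.132
grasp_force: 87.7
```

inch_along(moves={"rx": [0,0,0,0,0],"ry": [0,0,0,0,0],"rz": [0,0,0,0,0],"sx": [0,0,0,0,0],"sy": [0,0,0,0,0],"sz": [0.02,0.015,0.01,0.0075,0.0025],"jaw": [0,0,0,0,0]})

```text
clock: 14.28
eef_pos: [425.1, 154.4, 106.4]
tcp_rot: [3.141, 0.0, -0.112]
contact_force: [-0.0, 1.0, -1.7]
opening: 0.125
grasp_force: 87.7
```

inch_along(moves={"rx": [0,0,0,0],"ry": [0,0,0,0],"rz": [0,0,0,0],"sx": [0,0,0,0],"sy": [0,0,0,0],"sz": [0,0,0,0],"jaw": [0,0,0,0]})

```text
clock: 14.62
eef_pos: [425.3, 154.5, 107.1]
tcp_rot: [-3.141, -0.001, -0.112]
contact_force: [-0.0, 0.9, -2.3]
opening: 0.133
grasp_force: 87.7
```

Run:
```python
from h import *
q=monitor.sense();print(q['eef_pos'],q['tcp_rot'],abs(q['qvel']).max())
s=camrig.grab_frame("scene");t=camrig.grab_frame("top");cv2.imwrite("pics/s7.png",s[:,:,::-1]);cv2.imwrite("pics/t7.png",t[:,:,::-1])
o=np.zeros((600,800,3),np.uint8);a=cv2.resize(s[130:190,190:250],None,fx=6,fy=6,interpolation=2);b=cv2.resize(t[170:220,115:205],None,fx=4.4,fy=4.4,interpolation=2)
o[:360,:360]=a;o[370:370+b.shape[0],:b.shape[1]]=b;cv2.imwrite("pics/p7.png",o[:,:400,::-1])
print("beam proj",proj("top",(515,144,75)),proj("scene",(515,144,75)))
```

```text
[425.33147655 154.47261118 107.08363462] [-3.14129577e+00 -5.56845379e-04 -1.12175296e-01] 0.002488550120445749
beam proj [161.82803153 191.74855713] [218.20498197 155.99448317]
```

View pics/p7.png

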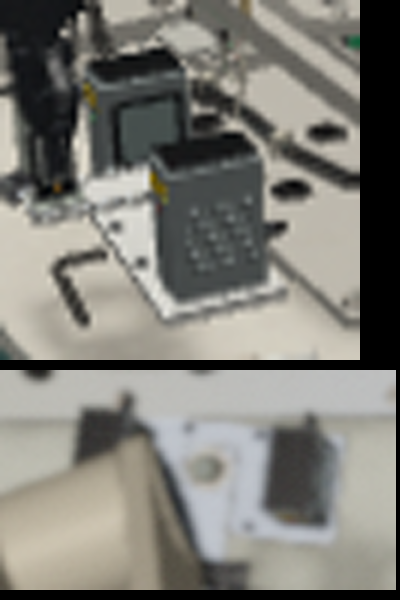

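The ball sits in its pocket in the gap at top (161.8,192.3), against the predicted beam at (161.8,191.7). That is within about 2 mm, and the tray is level and still.

inch_along(moves={"rx": [0,0,0],"ry": [0,0,0],"rz": [0,0,0],"sx": [0,0,0],"sy": [0,0,0],"sz": [0,0,0],"jaw": [0,0,0]})

```text
clock: 14.97
eef_pos: [425.2, 154.4, 106.8]
tcp_rot: [-3.142, -0.0, -0.112]
contact_force: [0.3, -0.0, -2.9]
opening: 0.129
grasp_force: 87.7
```

```bash
python3 -c "
from rig import r, camrig, monitor, workorder
print(workorder.sign_off())"
```

```text
the job is handed in; nothing more can be done
None
```

The job is handed in at 15 s: white, blue and green were pressed in that order, each fully down and let up again, and the arm is holding the tray level and still with the ball in its pocket, about 2 mm from the measured beam centre; sign-off returned no verdict.

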